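# Build up a sampler filter in order on its base

## Robot

A 6-joint arm with a two-finger parallel gripper is mounted at the origin on the work surface. World frame = base frame: x ahead of the robot, y to its left, z up, the work surface at z = 0. Lengths are in m, angles in rad, forces in N, time in s.
With the tool pointing down it reaches from about 0.35 to 0.875 m from the base axis. Payload 15.5 kg.
Tool frame: the origin (TCP) lies midway between the tips of the shut fingers; the grasp point (between the pads) lies 19 mm behind it; z points along the fingers, y is the line along which they close (so a half turn about z gives the same grasp; the last joint's range is limited). The gripper opens to 85 mm and grips with 20 to 120 N. Pads are 22 mm wide; open, the fingers measure 114 mm over their backs; the gripper's body (76 mm by 85 mm) begins 54 mm behind the grasp point. The pads swing forward as they close: fully open they stand 13 mm farther back than shut.
Start: joints at [1.091, 0.494, 1.345, -0, 1.302, -0.096], TCP at [0.234, 0.58, 0.231] pointing down, gripper open.
Joint ranges: [-2.91, 2.91], [-0.82, 2.16], [0.22, 2.67], [-1.22, 4.37], [0.12, 2.79], [-3.08, 3.08]. Speed limits (rad/s): [1.89, 1.89, 2.57, 3.01, 3.01, 3.01].

## Interface

Orientations are given as a 3x3 rotation matrix whose columns are the frame's x, y, z axes.
In Python, from station import * gives the robot as it stands. The module is installed in compiled form; this text tells all that it offers.
- The arm moves only by the tool carry_out, never from a script. Its argument "deltas" is a list of rows, each a list of 3 entries, a list of its own where there are three numbers: the closure, from -1 (fully open) to 1 (shut), so that 0 is half open, then the shift along the tool's x, y, z in mm, then the turn, a rotation vector about the tool's x, y, z in rad. A call has 1 to 12 rows; each row shifts and turns the commanded pose from where the row before left it, along the tool's axes as they then stand; what a row does not reach is not made up. A row lasts 1/8 s, in which the tool goes at most 62.5 mm and 10.7 degrees, less where a joint would pass 70% of its speed; a pose out of reach is approached as far as the arm can. A call with a gripper value outside its range is refused whole. The fingers move at their own pace and stop on an object; "newtons" is the grip in N (left out, the last holds). Time passes only in rows, so rows that do not move let the fingers close. It gives the time, the measured TCP pose, the force, the opening and the grip force at its end, in the units of the state.
- state(): the state, without advancing time (a new reading comes with each control period).
- read_camera(name): name is "scene" or "top" or "wrist"; returns (picture, depth): 480x640x3 uint8, red, green, blue; 480x640 float32, m along the optical axis (not along the pixel's ray), 0 where there is no reading.
- camera_model(name): a dict with "intrinsics" (3x3 intrinsics, pixels), "camera_from_world" (4x4, takes a point from world to camera coordinates); the wrist camera has in their place "hand_eye" (4x4, takes a point from camera to tool coordinates, whose origin is the TCP and whose axes are the flange's). Camera axes: x right, y up, looking along -z (the intrinsics and any distortion apply to the point x, -y, -z); pixel columns grow to the right and rows downward; lengths in m; the calibration is good to about 2 mm. A picture is of the moment at which its call begins: read the wrist's pose just before it. camera_model takes no time and is no camera call.
- close_job(): hands the job in; it is judged then, once.
The state is a dict: "clock": time; "joints": joint angles; "qvel": joint speeds; "tau": joint torques, N m; "eef_pos": TCP position; "tool_rot": TCP orientation; "force": force on the tool from outside, world axes, zero at the start; "ft_torque": the same for the moment, N m; "opening": finger opening in m; "grip_force": force on a finger pad.
Only numpy, scipy, OpenCV 4.12 (cv2) and the standard library are available. Lean on these libraries where they do the work, as an engineer would, in place of code of your own. Each camera call takes 0.05 s, during which the arm holds its last target. There are 200 camera calls.

## Task

Build the air sampler's filter on the pin of the green base: first the white support ring, on it the fresh blue filter cell, then the orange spacer ring, and last the black cap over the point of the pin, each fully down and flat on the one below. Lower every part into place rather than dropping it down the pin. Leave the spent brown cell, the torch and the amber jar where they are, and the grey base empty.

Things in the scene. Friction and masses are not known exactly. Their poses are not given: they have to be found in the camera images.
- green_base: Filter base to build on: green plastic disc, 80 mm diameter, 14 mm thick, fixed to the bench, with an upright steel pin in its centre: pin 12 mm diameter, narrowing to a point over its last 12 mm, its tip 78 mm above the bench (64 mm above the disc). A short hose port sticks out sideways (18 mm). Origin: centre of the underside, at bench height z = 0; z up; x towards the hose port.
- grey_base: Spare base, the same shape and size with the same pin, but grey. Nothing goes here. Origin: centre of the underside; z up.
- support: White support ring (loose, about 60 g): 60 mm outside diameter, 16 mm high, 24 mm plain hole right through, grey radial ribs on its top. Lies flat on the bench. Seated on the green disc its underside is 14 mm above the bench. Origin: centre of the underside; z up. Round, so any grasp direction across it will do.
- fresh_cell: Fresh filter cell (loose, about 50 g): blue fluted ring, 52 mm outside diameter, 24 mm high, 24 mm hole right through. Lies flat on the bench. In place its underside is 30 mm above the bench. Origin: centre of the underside; z up.
- spacer: Spacer ring (loose, about 40 g): plain orange hard plastic ring, 56 mm outside diameter, 12 mm high, 24 mm hole right through. Lies flat on the bench. In place its underside is 54 mm above the bench. Origin: centre of the underside; z up.
- cap: Cap (loose, about 50 g): black fluted round cap, 46 mm diameter, 24 mm high, closed on top with a small white dot, a 24 mm hole in its underside 16 mm deep that takes the end of the pin. Stands dot upwards on the bench. In place its underside is 66 mm above the bench. Origin: centre of the underside; z up.
- spent_cell: Spent filter cell (loose, about 50 g): same shape and size as the fresh cell but dirty brown. Not to be used; stays where it lies. Origin: centre of the underside; z up.
- torch: Inspection torch lying on the bench (loose): black barrel with a steel head, 120 mm long, up to 34 mm thick. Bystander. Origin: under its middle, at bench height; x along it towards the head.
- swab_jar: Amber glass jar with a white lid (loose): 56 mm diameter, 70 mm high, upright. Bystander. Origin: centre of the underside; z up.
Mind the look-alikes: they are no part of the job. Leave any red look-alike of the cap alone. Several things look just like the support: the one meant starts farthest to the robot's right.

How it is judged:
By the outcome, as a careful person would: the job done as asked, in the order asked, and still so for the second after the job is handed in, with the robot touching nothing.
It also fails if it takes over 112 s, if anything falls off the work surface, if the arm or the gripper's body presses on something with over 40 N, if the wrist force passes 120 N, or if a joint passes its speed limit or range.

## Working session

There is one attempt and no reset: what is moved stays moved. The work goes in short steps, Python scripts to look and compute and a tool call to move; the robot and the scene stay as the last step left them, time stands still between calls to the robot, and variables do not carry over. Pictures are saved under pics/ and viewed, at most 14 in all, crops included, and the job is handed in when it is done.

Besides the shell and the picture viewer there is one more tool, called after "Request:" as name([rows], argument=value, ...), one row to a line, values as JSON. carry_out: Moves the arm, as the interface text tells. Its arguments: {"type":"object","properties":{"deltas":{"type":"array","items":{"type":"array"}},"newtons":{"type":"number"}},"required":["deltas"]}

```bash
mkdir -p pics; cat > h.py <<'E'
from station import *
import numpy as np, cv2
def world(name,pts,depth,st=None):
    m=camera_model(name);K=np.array(m["intrinsics"])
    out=[]
    for u,v in pts:
        d=np.median([x for x in depth[v-2:v+3,u-2:u+3].ravel() if x>0] or [0])
        p=np.linalg.inv(K)@[u,v,1]*d
        c=np.array([p[0],-p[1],-p[2],1])
        if name=="wrist":
            t=np.array(m["hand_eye"])@c
            w=np.array(st["tool_rot"]).reshape(3,3)@t[:3]+st["eef_pos"]
        else: w=(np.linalg.inv(np.array(m["camera_from_world"]))@c)[:3]
        out.append(w)
    return np.array(out)
E
python3 - <<'E'
from h import *
s=state();print({k:np.round(v,3).tolist() for k,v in s.items()})
for n in["top","scene"]:
    p,d=read_camera(n);cv2.imwrite(f"pics/{n}0.png",p[:,:,::-1]);np.save(f"{n}0.npy",d);cv2.imwrite
    print({k:np.round(v,3).tolist() for k,v in camera_model(n).items() if not isinstance(v,str)})
print(camera_model("wrist"))
E
```

```text
{'clock': 0.0, 'joints': [1.092, 0.494, 1.346, -0.0, 1.302, -0.096], 'qvel': [-0.001, -0.0, 0.002, 0.002, 0.002, 0.001], 'tau': [0.001, -88.216, -38.386, -0.0, 0.01, -0.0], 'eef_pos': [0.234, 0.579, 0.231], 'tool_rot': [[-0.927, 0.374, -0.001], [0.374, 0.927, -0.001], [0.0, -0.001, -1.0]], 'force': [-0.148, -0.654, 0.116], 'ft_torque': [-0.007, 0.015, 0.028], 'grip_force': 0.0, 'opening': 0.085}
{'intrinsics': [[515.637, 0.0, 315.036], [0.0, 515.637, 247.081], [0.0, 0.0, 1.0]], 'camera_from_world': [[0.029, -1.0, 0.004, -0.03], [0.988, 0.029, 0.153, -0.544], [-0.153, -0.0, 0.988, -1.076], [0.0, 0.0, 0.0, 1.0]]}
{'intrinsics': [[490.771, 0.0, 323.086], [0.0, 490.771, 246.653], [0.0, 0.0, 1.0]], 'camera_from_world': [[0.266, 0.964, -0.002, -0.12], [-0.834, 0.231, 0.501, 0.432], [0.483, -0.132, 0.866, -1.43], [0.0, 0.0, 0.0, 1.0]]}
{'intrinsics': array([[341.6341605 ,   0.        , 314.57414446],
       [  0.        , 341.6341605 , 242.46875645],
       [  0.        ,   0.        ,   1.        ]]), 'hand_eye': array([[-3.73570493e-04,  9.51204906e-01,  3.08559697e-01,
         7.91745199e-02],
       [ 9.99999751e-01,  5.40170875e-04, -4.54507793e-04,
         6.80895110e-04],
       [-5.99005004e-04,  3.08559450e-01, -9.51204871e-01,
        -1.41387592e-01],
       [ 0.00000000e+00,  0.00000000e+00,  0.00000000e+00,
         1.00000000e+00]])}
```

View pics/top0.png

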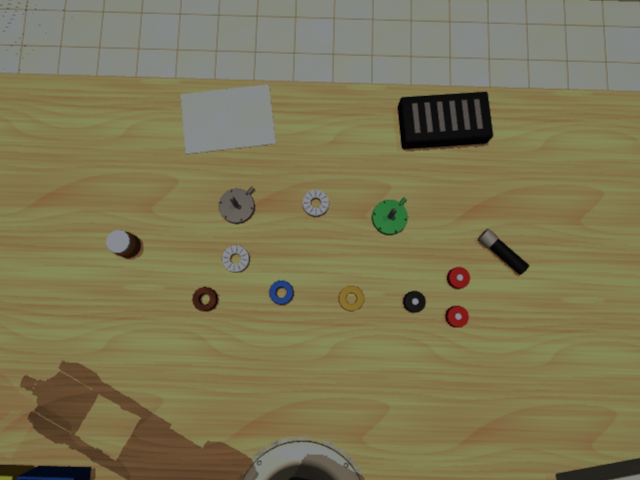

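View pics/scene0.png

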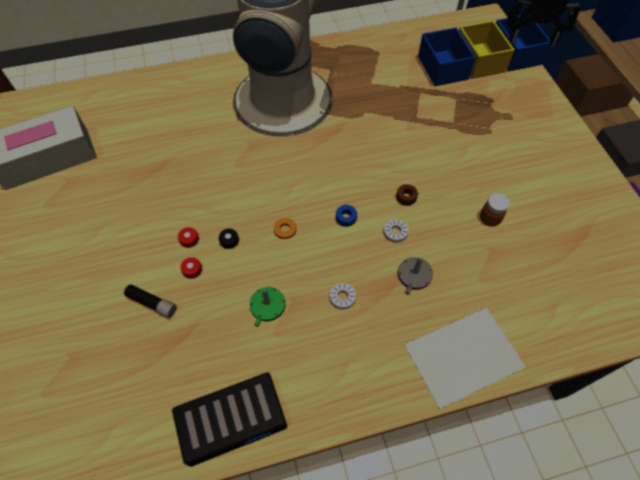

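Candidates (top view):
- White rings at (316,203) and (236,259). Robot's right is image right, so the support is (316,203).
- Caps: black at (414,301); the red ones at (459,277) and (457,317) are decoys.
- Cells: blue at (281,292); brown at (205,299) is the spent one.
- Spacer: orange at (351,298).
- Bases: green at (390,217); grey at (237,205) stays empty.

```bash
python3 - <<'E'
from h import *
d=np.load("top0.npy");im=cv2.imread("pics/top0.png")
for n,(u,v),z0,z1 in[("support",(316,203),.011,.03),("fresh",(281,292),.018,.035),("spacer",(351,298),.007,.025),("cap",(414,301),.018,.035),("green",(390,217),.009,.022),("pin",(392,213),.03,.09),("white2",(236,259),.011,.03)]:
    g=[(a,b) for a in range(u-30,u+31) for b in range(v-30,v+31)]
    m=camera_model("top");K=np.array(m["intrinsics"]);T=np.linalg.inv(np.array(m["camera_from_world"]))
    P=[]
    for a,b in g:
        q=np.linalg.inv(K)@[a,b,1]*d[b,a];w=(T@[q[0],-q[1],-q[2],1])[:3]
        if z0<w[2]<z1:P.append(w)
    P=np.array(P)
    c,r=cv2.minEnclosingCircle(P[:,:2].astype(np.float32))
    print(n,len(P),np.round(c,4),round(r,4),P.mean(0).round(4), P[:,2].max().round(4))
c=cv2.resize(im[180:330,180:480],(800,400),interpolation=cv2.INTER_CUBIC);cv2.imwrite("pics/c1.png",c)
E
```

```text
support 460 [ 0.65   -0.0132] 0.0304 [ 0.6493 -0.0125  0.0166] 0.0239
fresh 367 [0.4463 0.0568] 0.0266 [0.4459 0.0564 0.0242] 0.0315
spacer 419 [ 0.4611 -0.0827] 0.0581 [ 0.4387 -0.0967  0.0124] 0.019
cap 367 [ 0.4342 -0.2341] 0.0239 [ 0.4342 -0.2335  0.0245] 0.0298
green 938 [ 0.6282 -0.1857] 0.0479 [ 0.6232 -0.1802  0.0147] 0.0217
pin 47 [ 0.6221 -0.1797] 0.0058 [ 0.6209 -0.1785  0.0598] 0.0805
white2 490 [0.4939 0.1805] 0.0605 [0.5158 0.1621 0.0166] 0.027
```

View pics/c1.png

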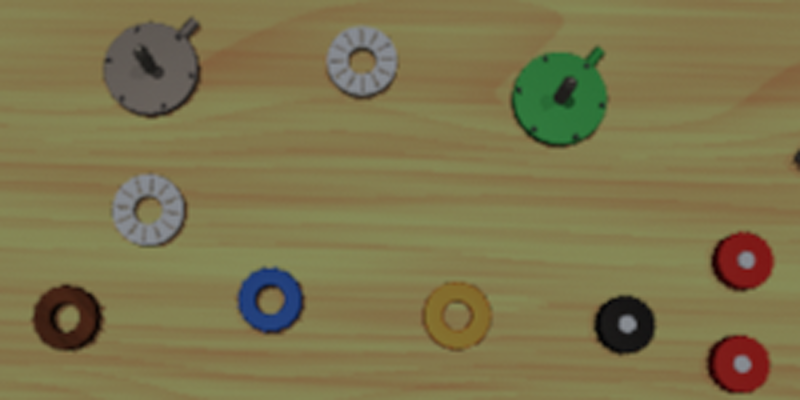

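The crop at (362,61) shows the ribbed white ring (support). Green base is at (560,95), blue cell (270,300), orange spacer (457,315), and black cap (625,323). Moving now.

Request:
carry_out([
  [-1, [0, 0, 0], [0, 0, -0.128]],
  [-1, [0, 0, 0], [0, 0, -0.128]],
  [-1, [0, 0, 0], [0, 0, -0.1275]],
  [-1, [-23, -33, 0], [0, 0, 0]],
  [-1, [-23, -33, 0], [0, 0, 0]],
  [-1, [-23, -33, 0], [0, 0, 0]],
  [-1, [-23, -33, 0], [0, 0, 0]],
  [-1, [-23, -33, 0], [0, 0, 0]],
  [-1, [-23, -33, 0], [0, 0, 0]],
  [-1, [-23, -33, 0], [0, 0, 0]],
  [-1, [-23, -33, 0], [0, 0, 0]],
  [-1, [-23, -33, 0], [0, 0, 0]],
], newtons=30)

```text
clock: 1.6
eef_pos: [0.4414, 0.2813, 0.2311]
tool_rot: [[-1.0, 0.0, -0.0], [0.0, 1.0, -0.0], [0.0, -0.0, -1.0]]
force: [-0.1, 1.0, -0.7]
opening: 0.0854
grip_force: 0.0
```

Request:
carry_out([
  [-1, [-23, -33, 10], [0, 0, 0]],
  [-1, [-23, -33, 10], [0, 0, 0]],
  [-1, [-23, -33, 10], [0, 0, 0]],
  [-1, [-23, -33, 10], [0, 0, 0]],
  [-1, [-23, -33, 10], [0, 0, 0]],
  [-1, [-23, -33, 10], [0, 0, 0]],
  [-1, [-23, -33, 10], [0, 0, 0]],
  [-1, [-23, -33, 11], [0, 0, 0]],
  [-1, [-23, -31, 20], [0, 0, 0]],
  [-1, [0, 0, 10], [0, 0, 0]],
  [-1, [0, 0, 0], [0, 0, 0]],
])

```text
clock: 2.98
eef_pos: [0.6469, -0.0123, 0.1192]
tool_rot: [[-1.0, 0.001, -0.002], [0.001, 1.0, 0.0], [0.002, 0.0, -1.0]]
force: [-0.8, 0.3, 0.4]
opening: 0.0854
grip_force: 0.0
```

```bash
python3 - <<'E'
from h import *
s=state();p,d=read_camera("wrist");cv2.imwrite("pics/w1.png",p[:,:,::-1]);np.save("w1.npy",d)
print({k:np.round(v,4).tolist() for k,v in s.items()})
E
```

```text
{'clock': 2.975, 'joints': [-0.1114, 0.641, 1.404, 0.0001, 1.0991, -1.6816], 'qvel': [0.0153, -0.0239, -0.0079, -0.0013, 0.0109, -0.0013], 'tau': [-2.017, -93.0141, -32.7292, -0.1049, -0.4385, -0.0565], 'eef_pos': [0.6469, -0.0123, 0.1192], 'tool_rot': [[-1.0, 0.0006, -0.0025], [0.0006, 1.0, 0.0004], [0.0025, 0.0004, -1.0]], 'force': [-0.7898, 0.3413, 0.3505], 'ft_torque': [0.0517, -0.0308, -0.0278], 'grip_force': 0.0, 'opening': 0.0854}
```

View pics/w1.png

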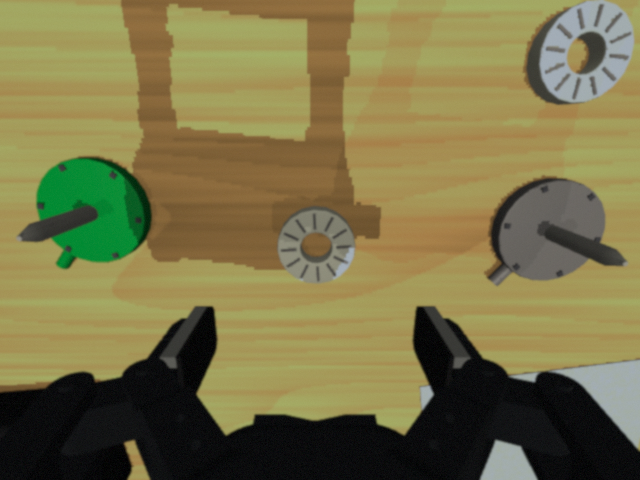

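The wrist view shows the support at (316,245), between the fingers, and the green base at left with its disc centre near (93,210) and pin tip at (22,236). I'll intersect those rays with the known heights.

```bash
cat >> h.py <<'E'
def ray(name,u,v,z,st=None):
    m=camera_model(name);K=np.array(m["intrinsics"]);p=np.linalg.inv(K)@[u,v,1]
    c=np.array([p[0],-p[1],-p[2]])
    if name=="wrist":
        H=np.array(m["hand_eye"]);R=np.array(st["tool_rot"]).reshape(3,3)
        o=R@H[:3,3]+st["eef_pos"];dr=R@H[:3,:3]@c
    else:
        T=np.linalg.inv(np.array(m["camera_from_world"]));o=T[:3,3];dr=T[:3,:3]@c
    return (o+dr*(z-o[2])/dr[2]).round(4)
E
python3 - <<'E'
from h import *
s=state()
print("support",ray("wrist",316,245,.016,s))
print("disc",ray("wrist",93,210,.014,s)," tip",ray("wrist",22,236,.078,s))
d=np.load("w1.npy");print(world("wrist",[(316,220),(205,330),(440,330),(93,190)],d,s).round(4), d[325:335,200:210:3].round(3))
E
```

```text
support [ 0.6498 -0.0101  0.016 ]
disc [ 0.6232 -0.1748  0.014 ]  tip [ 0.6239 -0.1753  0.078 ]
[[ 0.6304 -0.0101  0.0158]
 [ 0.642  -0.054   0.145 ]
 [ 0.6364  0.034   0.154 ]
 [ 0.6084 -0.1721  0.0136]] [[0.128 0.131 0.135 0.139]
 [0.127 0.131 0.134 0.139]
 [0.127 0.131 0.133 0.138]
 [0.126 0.131 0.134 0.138]
 [0.128 0.131 0.134 0.139]
 [0.128 0.131 0.135 0.138]
 [0.127 0.132 0.136 0.138]
 [0.128 0.132 0.135 0.137]
 [0.127 0.132 0.134 0.139]
 [0.128 0.131 0.135 0.139]]
```

Request:
carry_out([
  [-1, [-3, 0, 25], [0, 0, 0]],
  [-1, [0, 0, 30], [0, 0, 0]],
  [-1, [0, 0, 30], [0, 0, 0]],
  [-1, [0, 0, 20], [0, 0, 0]],
  [-1, [0, 0, 14], [0, 0, 0]],
  [-1, [0, 0, 0], [0, 0, 0]],
  [-1, [0, 0, 0], [0, 0, 0]],
])

```text
clock: 3.9
eef_pos: [0.6514, -0.0126, 0.0022]
tool_rot: [[-1.0, 0.0, 0.001], [0.0, 1.0, -0.0], [-0.001, -0.0, -1.0]]
force: [-0.2, -0.8, 0.1]
opening: 0.0853
grip_force: 0.0
```

Request:
carry_out([
  [0.2, [0, 0, 1], [0, 0, 0]],
  [0.4, [0, 0, 0], [0, 0, 0]],
  [0.6, [0, 0, 0], [0, 0, 0]],
  [1, [0, 0, 0], [0, 0, 0]],
  [1, [0, 0, 0], [0, 0, 0]],
  [1, [0, 0, 0], [0, 0, 0]],
], newtons=30)

```text
clock: 4.65
eef_pos: [0.6513, -0.0127, 0.0014]
tool_rot: [[-1.0, 0.0, 0.001], [0.0, 1.0, -0.0], [-0.001, -0.0, -1.0]]
force: [-2.5, -0.0, 10.3]
opening: 0.0592
grip_force: 29.9
```

```bash
python3 - <<'E'
from h import *
s=state();p,d=read_camera("wrist");cv2.imwrite("pics/w2.png",p[:,:,::-1]);np.save("w2.npy",d)
print({k:np.round(v,4).tolist() for k,v in s.items()})
E
```

```text
{'clock': 4.65, 'joints': [-0.1111, 0.799, 1.4644, 0.0, 0.877, -1.6815], 'qvel': [-0.0008, -0.0004, 0.0002, -0.0019, 0.0011, 0.0005], 'tau': [-0.077, -93.91, -24.3572, -0.0537, -0.871, -0.0705], 'eef_pos': [0.6513, -0.0127, 0.0014], 'tool_rot': [[-1.0, 0.0004, 0.0012], [0.0004, 1.0, -0.0001], [-0.0012, -0.0001, -1.0]], 'force': [-2.4842, -0.0195, 10.3172], 'ft_torque': [0.0076, 0.4135, -0.0455], 'grip_force': 29.871, 'opening': 0.0592}
```

View pics/w2.png

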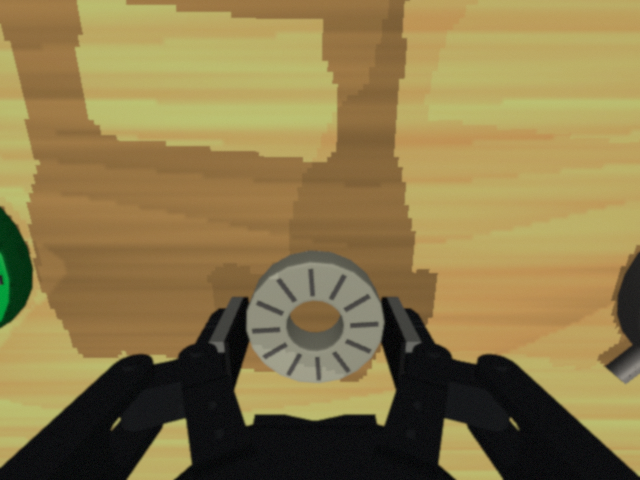

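The support is gripped at 59 mm, with its ring centre at (316,320) centred between the pads. Lifting and carrying it toward the pin.

Request:
carry_out([
  [1, [0, 0, -10], [0, 0, 0]],
  [1, [0, 0, -25], [0, 0, 0]],
  [1, [0, 0, -30], [0, 0, 0]],
  [1, [0, 0, -30], [0, 0, 0]],
  [1, [0, -20, -15], [0, 0, 0]],
  [1, [5, -30, 0], [0, 0, 0]],
  [1, [5, -30, 0], [0, 0, 0]],
  [1, [5, -30, 0], [0, 0, 0]],
  [1, [5, -25, 0], [0, 0, 0]],
  [1, [6, -15, 0], [0, 0, 0]],
  [1, [0, 0, 0], [0, 0, 0]],
  [1, [0, 0, 0], [0, 0, 0]],
])

```text
clock: 6.2
eef_pos: [0.6248, -0.162, 0.1103]
tool_rot: [[-1.0, 0.0, -0.0], [0.0, 1.0, 0.0], [0.0, 0.0, -1.0]]
force: [0.7, -1.3, -1.1]
opening: 0.059
grip_force: 32.5
```

```bash
python3 - <<'E'
from h import *
s=state();p,d=read_camera("wrist");cv2.imwrite("pics/w3.png",p[:,:,::-1]);np.save("w3.npy",d)
print({k:np.round(v,4).tolist() for k,v in s.items() if k in("eef_pos","opening","force","grip_force")})
print("ring@grasp",ray("wrist",316,320,.016,dict(tool_rot=np.array([[-1,.0004,.0012],[.0004,1,0],[-.0012,0,-1]]),eef_pos=np.array([.6513,-.0127,.0014]))))
t,dt=read_camera("top");cv2.imwrite("pics/t3.png",cv2.resize(t[150:290,330:470,::-1],(560,560),interpolation=cv2.INTER_CUBIC))
E
```

```text
{'eef_pos': [0.6248, -0.162, 0.1103], 'force': [0.6984, -1.2901, -1.0874], 'grip_force': 32.5456, 'opening': 0.059}
ring@grasp [ 0.6479 -0.0114  0.016 ]
```

View pics/w3.png

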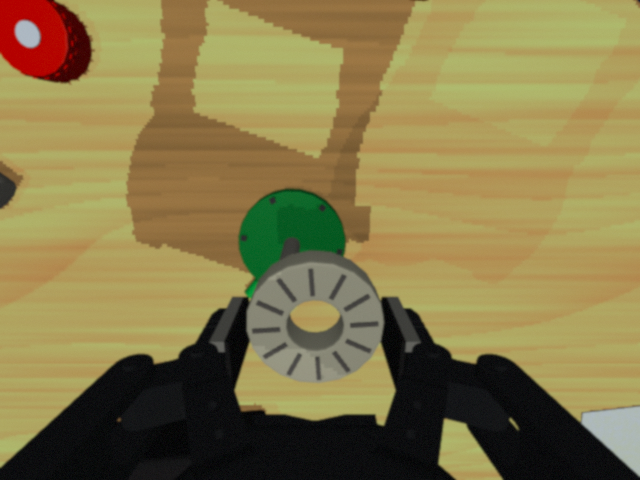

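The support is held at (316,320). The green disc spans columns 239–346 near row 240, with its top edge at row 189.

```bash
python3 - <<'E'
from h import *
s=state()
L=ray("wrist",239,240,.014,s);R=ray("wrist",346,240,.014,s);T=ray("wrist",293,189,.014,s)
print(L,R,T,"centre x",T[0]+.04,"y",(L[1]+R[1])/2, "ring",ray("wrist",316,320,.016+s["eef_pos"][2]-.0014,s))
E
```

```text
[ 0.6213 -0.2161  0.014 ] [ 0.6213 -0.1381  0.014 ] [ 0.5841 -0.176   0.014 ] centre x 0.6241 y -0.17709999999999998 ring [ 0.6215 -0.1604  0.1249]
```

Request:
carry_out([
  [1, [-1.5, -10, 0], [0, 0, 0]],
  [1, [0, -6.8, 0], [0, 0, 0]],
  [1, [0, 0, 12], [0, 0, 0]],
  [1, [0, 0, 10], [0, 0, 0]],
  [1, [0, 0, 0], [0, 0, 0]],
  [1, [0, 0, 0], [0, 0, 0]],
])

```text
clock: 7.05
eef_pos: [0.6263, -0.1792, 0.0882]
tool_rot: [[-1.0, 0.0, -0.0], [0.0, 1.0, 0.0], [0.0, 0.0, -1.0]]
force: [0.0, 0.6, -0.5]
opening: 0.0589
grip_force: 32.5
```

```bash
python3 - <<'E'
from h import *
s=state();p,d=read_camera("wrist");cv2.imwrite("pics/w4.png",cv2.resize(p[180:400,210:430,::-1],(550,550),interpolation=cv2.INTER_CUBIC))
print({k:np.round(v,4).tolist() for k,v in s.items() if k in("eef_pos","opening","force","grip_force")})
E
```

```text
{'eef_pos': [0.6263, -0.1792, 0.0882], 'force': [0.02, 0.5594, -0.5151], 'grip_force': 32.5431, 'opening': 0.0589}
```

View pics/w4.png

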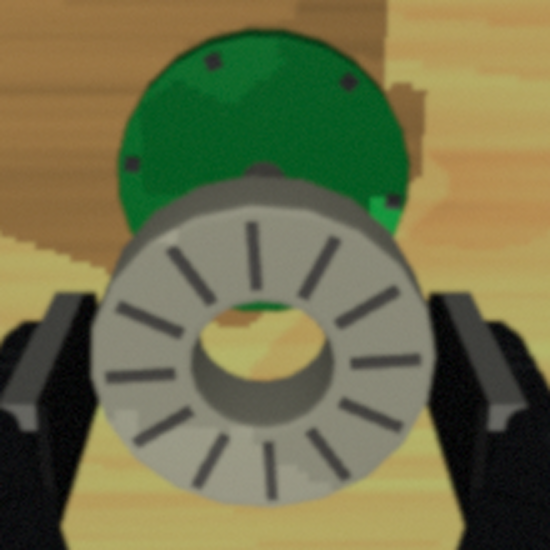

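The ring (crop centre 262,355) and disc (265 across, top edge at row 28) line up sideways. Checking the fore-aft offset.

```bash
python3 - <<'E'
from h import *
s=state()
f=lambda a,b,z:ray("wrist",210+a/2.5,180+b/2.5,z,s)
z=s["eef_pos"][2]-.0014
L=f(119,165,.014);R=f(410,165,.014);T=f(263,28,.014)
print("disc",T[0]+.04,(L[1]+R[1])/2,L,R)
a=f(262,206,z+.016);b=f(262,505,z+.016);l=f(92,355,z+.016);r=f(434,355,z+.016)
print("ring",(a+b)/2,(l+r)/2,a[0]-b[0],l[1]-r[1])
E
```

```text
disc 0.6235 -0.1777 [ 0.6201 -0.2165  0.014 ] [ 0.6202 -0.1389  0.014 ]
ring [ 0.6259 -0.1785  0.1031] [ 0.624  -0.1783  0.1031] -0.057599999999999985 -0.05779999999999999
```

Request:
carry_out([
  [1, [1, 0.5, 10], [0, 0, 0]],
  [1, [0, 0, 12], [0, 0, 0]],
  [1, [0, 0, 15], [0, 0, 0]],
  [1, [0, 0, 15], [0, 0, 0]],
  [1, [0, 0, 12], [0, 0, 0]],
  [1, [0, 0, 5], [0, 0, 0]],
  [1, [0, 0, 2], [0, 0, 0]],
  [1, [0, 0, 0], [0, 0, 0]],
  [1, [0, 0, 0], [0, 0, 0]],
])

```text
clock: 8.22
eef_pos: [0.6256, -0.179, 0.0177]
tool_rot: [[-1.0, 0.0, 0.001], [0.0, 1.0, -0.0], [-0.001, -0.0, -1.0]]
force: [0.3, -0.6, 0.0]
opening: 0.0588
grip_force: 32.5
```

Request:
carry_out([
  [1, [0, 0, 1], [0, 0, 0]],
  [1, [0, 0, 0.5], [0, 0, 0]],
  [1, [0, 0, 0], [0, 0, 0]],
])

```text
clock: 8.6
eef_pos: [0.6253, -0.1789, 0.0158]
tool_rot: [[-1.0, 0.0, -0.0], [0.0, 1.0, 0.0], [0.0, 0.0, -1.0]]
force: [0.7, 0.8, 0.1]
opening: 0.0591
grip_force: 32.5
```

Request:
carry_out([
  [1, [0, 0, 0.5], [0, 0, 0]],
  [1, [0, 0, 0.5], [0, 0, 0]],
  [1, [0, 0, 0], [0, 0, 0]],
])

```text
clock: 8.98
eef_pos: [0.6254, -0.1789, 0.0154]
tool_rot: [[-1.0, 0.0, 0.0], [0.0, 1.0, -0.0], [-0.0, -0.0, -1.0]]
force: [-2.9, -0.3, 10.6]
opening: 0.0589
grip_force: 33.4
```

The support is seated on the disc (10 N contact). Releasing and moving toward the blue cell.

Request:
carry_out([
  [0.2, [0, 0, 0], [0, 0, 0]],
  [-1, [0, 0, 0], [0, 0, 0]],
  [-1, [0, 0, 0], [0, 0, 0]],
  [-1, [0, 0, 0], [0, 0, 0]],
  [-1, [0, 0, -15], [0, 0, 0]],
  [-1, [0, 0, -30], [0, 0, 0]],
  [-1, [0, 0, -30], [0, 0, 0]],
  [-1, [0, 0, -30], [0, 0, 0]],
  [-1, [20, 26, 0], [0, 0, 0]],
  [-1, [20, 26, 0], [0, 0, 0]],
  [-1, [20, 26, 0], [0, 0, 0]],
  [-1, [20, 26, 0], [0, 0, 0]],
])

```text
clock: 10.48
eef_pos: [0.5449, -0.0741, 0.1208]
tool_rot: [[-1.0, 0.0, 0.001], [0.0, 1.0, -0.0], [-0.001, -0.0, -1.0]]
force: [0.3, 0.5, -0.1]
opening: 0.0856
grip_force: 0.0
```

Request:
carry_out([
  [-1, [20, 26, 0], [0, 0, 0]],
  [-1, [20, 26, 0], [0, 0, 0]],
  [-1, [20, 27, 0], [0, 0, 0]],
  [-1, [20, 27, 0], [0, 0, 0]],
  [-1, [19, 26, 0], [0, 0, 0]],
  [-1, [0, 0, 0], [0, 0, 0]],
  [-1, [0, 0, 0], [0, 0, 0]],
])

```text
clock: 11.35
eef_pos: [0.4472, 0.057, 0.1204]
tool_rot: [[-1.0, -0.0, 0.002], [-0.0, 1.0, -0.0], [-0.002, -0.0, -1.0]]
force: [-0.5, -1.5, 0.9]
opening: 0.0852
grip_force: 0.0
```

```bash
python3 - <<'E'
from h import *
s=state();p,d=read_camera("wrist");t,_=read_camera("top")
c=cv2.resize(t[180:255,350:430],(512,480),interpolation=cv2.INTER_CUBIC)
cv2.imwrite("pics/w5.png",np.hstack([cv2.resize(p,(0,0),fx=.45,fy=.45),cv2.copyMakeBorder(c[:,:],0,0,0,0,0)[::1][:216*2:2,::1]])[:,:,::-1]) if 0 else cv2.imwrite("pics/w5.png",np.hstack([cv2.resize(p,(400,300)),cv2.resize(t[180:255,340:440],(400,300),interpolation=cv2.INTER_CUBIC)])[:,:,::-1])
print({k:np.round(v,4).tolist() for k,v in s.items() if k in("eef_pos","opening","force","tool_rot")})
E
```

```text
{'eef_pos': [0.4472, 0.057, 0.1204], 'tool_rot': [[-1.0, -0.0001, 0.0016], [-0.0001, 1.0, -0.0001], [-0.0016, -0.0001, -1.0]], 'force': [-0.461, -1.4815, 0.9493], 'opening': 0.0852}
```

View pics/w5.png

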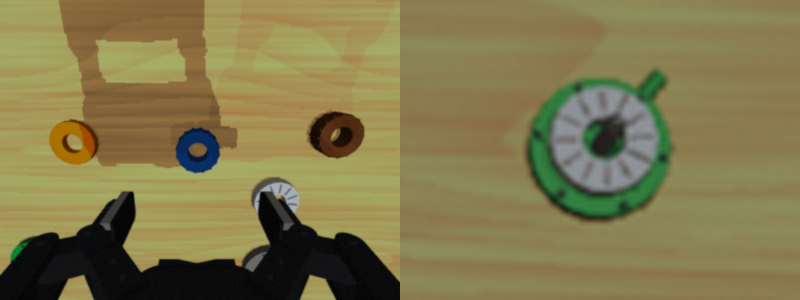

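The support sits flat and centred on the green disc (right half, about (605,140)). The blue cell is under the gripper at about (198,150) in the left half.

Request:
carry_out([
  [-1, [0, 0, 25], [0, 0, 0]],
  [-1, [0, 0, 30], [0, 0, 0]],
  [-1, [0, 0, 30], [0, 0, 0]],
  [-1, [0, 0, 20], [0, 0, 0]],
  [-1, [0, 0, 13], [0, 0, 0]],
  [0, [0, 0, 0], [0, 0, 0]],
  [0.4, [0, 0, 0], [0, 0, 0]],
  [0.7, [0, 0, 0], [0, 0, 0]],
  [1, [0, 0, 0], [0, 0, 0]],
  [1, [0, 0, 0], [0, 0, 0]],
  [1, [0, 0, 0], [0, 0, 0]],
])

```text
clock: 12.82
eef_pos: [0.4469, 0.0571, 0.0026]
tool_rot: [[-1.0, 0.0, 0.001], [0.0, 1.0, -0.0], [-0.001, -0.0, -1.0]]
force: [-0.7, -2.5, 9.7]
opening: 0.0508
grip_force: 31.8
```

```bash
python3 - <<'E'
from h import *
s=state();p,d=read_camera("wrist")
print({k:np.round(v,4).tolist() for k,v in s.items() if k in("eef_pos","opening","force","grip_force")})
h=cv2.cvtColor(p,cv2.COLOR_RGB2HSV);m=cv2.inRange(h,(100,100,30),(130,255,255));m[:200]=0
k=cv2.convexHull(cv2.findNonZero(m))[:,0];w=np.array([ray("wrist",u,v,.024,s)[:2] for u,v in k])
print(k.min(0),k.max(0),w.min(0),w.max(0))
E
```

```text
{'eef_pos': [0.4469, 0.0571, 0.0026], 'force': [-0.7317, -2.5458, 9.7385], 'grip_force': 31.825, 'opening': 0.0508}
[252 259] [377 385] [0.4134 0.0325] [0.4709 0.0832]
```

Request:
carry_out([
  [1, [0, 0, -10], [0, 0, 0]],
  [1, [0, 0, -30], [0, 0, 0]],
  [1, [0, 0, -30], [0, 0, 0]],
  [1, [0, 0, -25], [0, 0, 0]],
  [1, [-10, -13, -10], [0, 0, 0]],
  [1, [-20, -26, 0], [0, 0, 0]],
  [1, [-20, -27, 0], [0, 0, 0]],
  [1, [-20, -27, 0], [0, 0, 0]],
  [1, [-20, -27, 0], [0, 0, 0]],
  [1, [-20, -27, 0], [0, 0, 0]],
  [1, [-20, -26, 0], [0, 0, 0]],
  [1, [-20, -26, 0], [0, 0, 0]],
])

```text
clock: 14.38
eef_pos: [0.5967, -0.1427, 0.1077]
tool_rot: [[-1.0, 0.0, 0.0], [0.0, 1.0, -0.0], [-0.0, -0.0, -1.0]]
force: [0.4, 0.0, -0.8]
opening: 0.0506
grip_force: 31.6
```

Request:
carry_out([
  [1, [-20, -26, 0], [0, 0, 0]],
  [1, [-9, -11, 0], [0, 0, 0]],
  [1, [0, 0, 0], [0, 0, 0]],
  [1, [0, 0, 0], [0, 0, 0]],
])

```text
clock: 14.88
eef_pos: [0.6245, -0.1779, 0.1069]
tool_rot: [[-1.0, -0.0, -0.001], [-0.0, 1.0, 0.0], [0.001, 0.0, -1.0]]
force: [-0.1, 0.1, 0.3]
opening: 0.0503
grip_force: 31.6
```

```bash
cat > chk.py <<'E'
import sys
from h import *
s=state();p,d=read_camera("wrist");cv2.imwrite(f"pics/{sys.argv[1]}.png",cv2.resize(p[150:410,190:450,::-1],(520,520),interpolation=cv2.INTER_CUBIC))
print({k:np.round(v,4).tolist() for k,v in s.items() if k in("eef_pos","opening","force","grip_force")})
h=cv2.cvtColor(p,cv2.COLOR_RGB2HSV);m=cv2.inRange(h,(45,90,20),(85,255,255))
k=cv2.convexHull(cv2.findNonZero(m))[:,0];w=np.array([ray("wrist",u,v,.014,s)[:2] for u,v in k])
print("disc",w.min(0)+[.04,.04],w.max(0)-.04)
E
python3 chk.py w6
```

```text
{'eef_pos': [0.6245, -0.1779, 0.1069], 'force': [-0.1435, 0.1488, 0.3418], 'grip_force': 31.6134, 'opening': 0.0503}
disc [ 0.6244 -0.2399] [ 0.75   -0.0936]
```

View pics/w6.png

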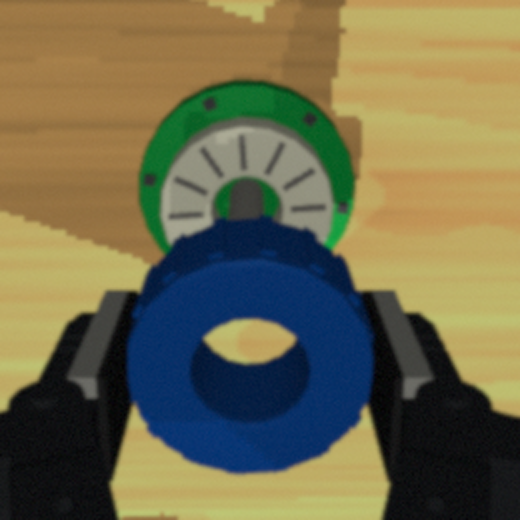

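The blue cell (250,365) lines up with the disc and pin (about 247 across). The support is flat on the disc with the pin centred in its hole. Lowering the cell.

Request:
carry_out([
  [1, [-1, -1, 10], [0, 0, 0]],
  [1, [0, 0, 15], [0, 0, 0]],
  [1, [0, 0, 15], [0, 0, 0]],
  [1, [0, 0, 15], [0, 0, 0]],
  [1, [0, 0, 12], [0, 0, 0]],
  [1, [0, 0, 5], [0, 0, 0]],
  [1, [0, 0, 0], [0, 0, 0]],
  [1, [0, 0, 0], [0, 0, 0]],
])

```text
clock: 15.92
eef_pos: [0.6266, -0.18, 0.0353]
tool_rot: [[-1.0, 0.0, 0.001], [0.0, 1.0, -0.0], [-0.001, -0.0, -1.0]]
force: [-0.0, 0.4, -1.1]
opening: 0.0503
grip_force: 31.6
```

Request:
carry_out([
  [1, [0, 0, 1], [0, 0, 0]],
  [1, [0, 0, 0.7], [0, 0, 0]],
  [1, [0, 0, 0], [0, 0, 0]],
])

```text
clock: 16.3
eef_pos: [0.6263, -0.1799, 0.0331]
tool_rot: [[-1.0, 0.0, 0.0], [0.0, 1.0, -0.0], [-0.0, -0.0, -1.0]]
force: [-0.3, -0.8, -0.6]
opening: 0.0502
grip_force: 31.6
```

Request:
carry_out([
  [1, [0, 0, 0.5], [0, 0, 0]],
  [1, [0, 0, 0.4], [0, 0, 0]],
  [1, [0, 0, 0], [0, 0, 0]],
])

```text
clock: 16.68
eef_pos: [0.6263, -0.1799, 0.0326]
tool_rot: [[-1.0, 0.0, 0.0], [0.0, 1.0, -0.0], [-0.0, -0.0, -1.0]]
force: [-1.5, -0.2, 7.6]
opening: 0.0502
grip_force: 32.3
```

The cell is seated. Releasing and going for the spacer.

```bash
python3 - <<'E'
from h import *
print(ray("top",351,298,.012),ray("top",281,292,.024),ray("top",414,301,.024))
E
```

```text
[ 0.4387 -0.096   0.012 ] [0.4465 0.0572 0.024 ] [ 0.4355 -0.2319  0.024 ]
```

Request:
carry_out([
  [0.2, [0, 0, 0], [0, 0, 0]],
  [-1, [0, 0, 0], [0, 0, 0]],
  [-1, [0, 0, 0], [0, 0, 0]],
  [-1, [0, 0, 0], [0, 0, 0]],
  [-1, [0, 0, -15], [0, 0, 0]],
  [-1, [0, 0, -25], [0, 0, 0]],
  [-1, [0, 0, -25], [0, 0, 0]],
  [-1, [0, 0, -23], [0, 0, 0]],
  [-1, [27, 12, 0], [0, 0, 0]],
  [-1, [27, 12, 0], [0, 0, 0]],
  [-1, [27, 12, 0], [0, 0, 0]],
  [-1, [27, 12, 0], [0, 0, 0]],
])

```text
clock: 18.18
eef_pos: [0.5177, -0.1316, 0.1212]
tool_rot: [[-1.0, 0.0, 0.001], [0.0, 1.0, -0.0], [-0.001, -0.0, -1.0]]
force: [0.2, 0.8, -0.2]
opening: 0.0848
grip_force: 0.0
```

Request:
carry_out([
  [-1, [27, 12, 0], [0, 0, 0]],
  [-1, [27, 12, 0], [0, 0, 0]],
  [-1, [26, 11, 0], [0, 0, 0]],
  [-1, [0, 0, 0], [0, 0, 0]],
  [-1, [0, 0, 0], [0, 0, 0]],
])

```text
clock: 18.8
eef_pos: [0.4394, -0.0973, 0.1209]
tool_rot: [[-1.0, 0.0, 0.002], [0.0, 1.0, -0.001], [-0.002, -0.001, -1.0]]
force: [0.5, -0.3, -0.3]
opening: 0.0854
grip_force: 0.0
```

```bash
python3 - <<'E'
from h import *
s=state();p,d=read_camera("wrist");t,_=read_camera("top")
cv2.imwrite("pics/w7.png",np.hstack([cv2.resize(p,(400,300)),cv2.resize(t[180:255,340:440],(400,300),interpolation=cv2.INTER_CUBIC)])[:,:,::-1])
print({k:np.round(v,4).tolist() for k,v in s.items() if k in("eef_pos","opening","force","tool_rot")})
E
```

```text
{'eef_pos': [0.4394, -0.0973, 0.1209], 'tool_rot': [[-1.0, 0.0003, 0.0018], [0.0003, 1.0, -0.0007], [-0.0018, -0.0007, -1.0]], 'force': [0.5108, -0.3053, -0.3164], 'opening': 0.0854}
```

View pics/w7.png

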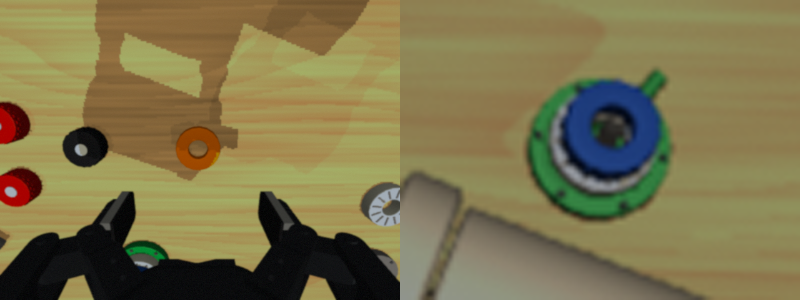

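The blue cell is flat on the support with the pin in its hole (right half, about (610,125)). The orange spacer is centred below the gripper at (198,148).

Request:
carry_out([
  [-1, [0, 0, 25], [0, 0, 0]],
  [-1, [0, 0, 30], [0, 0, 0]],
  [-1, [0, 0, 30], [0, 0, 0]],
  [-1, [0, 0, 22], [0, 0, 0]],
  [-1, [0, 0, 15], [0, 0, 0]],
  [-0.2, [0, 0, 0], [0, 0, 0]],
  [0.2, [0, 0, 0], [0, 0, 0]],
  [0.4, [0, 0, 0], [0, 0, 0]],
  [1, [0, 0, 0], [0, 0, 0]],
  [1, [0, 0, 0], [0, 0, 0]],
  [1, [0, 0, 0], [0, 0, 0]],
  [1, [0, 0, 0], [0, 0, 0]],
])

```text
clock: 20.4
eef_pos: [0.4389, -0.097, -0.0012]
tool_rot: [[-1.0, 0.0, 0.001], [0.0, 1.0, -0.0], [-0.001, -0.0, -1.0]]
force: [-0.1, 0.1, 8.2]
opening: 0.054
grip_force: 32.4
```

Request:
carry_out([
  [1, [0, 0, -10], [0, 0, 0]],
  [1, [0, 0, -30], [0, 0, 0]],
  [1, [0, 0, -30], [0, 0, 0]],
  [1, [0, 0, -25], [0, 0, 0]],
  [1, [-10, -5, -15], [0, 0, 0]],
  [1, [-26, -11, 0], [0, 0, 0]],
  [1, [-26, -11, 0], [0, 0, 0]],
  [1, [-26, -11, 0], [0, 0, 0]],
  [1, [-26, -11, 0], [0, 0, 0]],
  [1, [-26, -11, 0], [0, 0, 0]],
  [1, [-26, -11, 0], [0, 0, 0]],
  [1, [-20, -11, 0], [0, 0, 0]],
])

```text
clock: 21.9
eef_pos: [0.6251, -0.1791, 0.109]
tool_rot: [[-1.0, 0.0, 0.0], [0.0, 1.0, -0.0], [-0.0, -0.0, -1.0]]
force: [0.2, -0.4, -0.2]
opening: 0.0537
grip_force: 31.9
```

Request:
carry_out([
  [1, [0, 0, 0], [0, 0, 0]],
  [1, [0, 0, 0], [0, 0, 0]],
])

```text
clock: 22.15
eef_pos: [0.6234, -0.1784, 0.1084]
tool_rot: [[-1.0, 0.0, -0.001], [0.0, 1.0, 0.0], [0.001, 0.0, -1.0]]
force: [-0.3, -1.0, -0.8]
opening: 0.0534
grip_force: 31.9
```

```bash
python3 chk.py w8
```

```text
{'eef_pos': [0.6234, -0.1784, 0.1084], 'force': [-0.3063, -0.9599, -0.8028], 'grip_force': 31.8898, 'opening': 0.0534}
disc [ 0.6242 -0.1769] [ 0.6042 -0.1797]
```

View pics/w8.png

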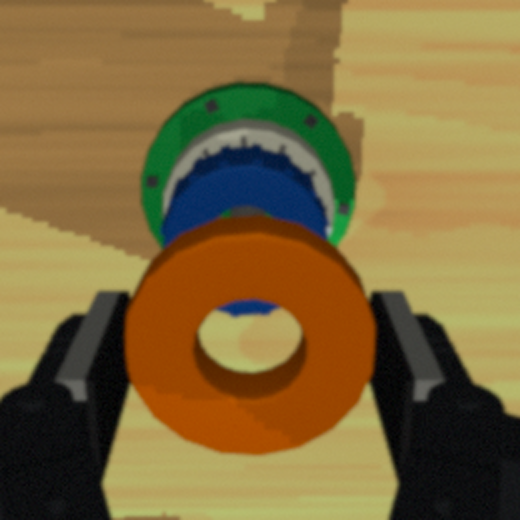

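The spacer (251,345) is held level, and the stack is behind it with the cell centred on the support. Quick check of its fore-aft position.

```bash
python3 - <<'E'
from h import *
s=state();f=lambda a,b:ray("wrist",190+a/2,150+b/2,.1216,s)
print(f(251,454)-[.028,0,0],f(251,234)+[.028,0,0],(f(126,340)+f(376,340))/2)
E
```

```text
[ 0.6221 -0.1772  0.1216] [ 0.6245 -0.1773  0.1216] [ 0.6208  -0.17725  0.1216 ]
```

Request:
carry_out([
  [1, [-1.5, -1, 8], [0, 0, 0]],
  [1, [0, 0, 12], [0, 0, 0]],
  [1, [0, 0, 12], [0, 0, 0]],
  [1, [0, 0, 12], [0, 0, 0]],
  [1, [0, 0, 7], [0, 0, 0]],
  [1, [0, 0, 2], [0, 0, 0]],
  [1, [0, 0, 0], [0, 0, 0]],
  [1, [0, 0, 0], [0, 0, 0]],
])

```text
clock: 23.2
eef_pos: [0.6261, -0.18, 0.0556]
tool_rot: [[-1.0, 0.0, 0.001], [0.0, 1.0, -0.0], [-0.001, -0.0, -1.0]]
force: [0.5, 1.1, -0.2]
opening: 0.0533
grip_force: 31.9
```

Request:
carry_out([
  [1, [0, 0, 1], [0, 0, 0]],
  [1, [0, 0, 0.5], [0, 0, 0]],
  [1, [0, 0, 0], [0, 0, 0]],
])

```text
clock: 23.58
eef_pos: [0.6258, -0.1799, 0.0537]
tool_rot: [[-1.0, 0.0, -0.0], [0.0, 1.0, -0.0], [0.0, -0.0, -1.0]]
force: [-0.0, -0.2, 0.5]
opening: 0.0539
grip_force: 31.9
```

Request:
carry_out([
  [1, [0, 0, 0.5], [0, 0, 0]],
  [1, [0, 0, 0.5], [0, 0, 0]],
  [1, [0, 0, 0], [0, 0, 0]],
])

```text
clock: 23.95
eef_pos: [0.6258, -0.1799, 0.0528]
tool_rot: [[-1.0, 0.0, 0.0], [0.0, 1.0, -0.0], [-0.0, -0.0, -1.0]]
force: [-2.0, 0.4, 3.5]
opening: 0.0537
grip_force: 32.2
```

The spacer is seated. On to the cap.

Request:
carry_out([
  [0.2, [0, 0, 0], [0, 0, 0]],
  [-1, [0, 0, 0], [0, 0, 0]],
  [-1, [0, 0, 0], [0, 0, 0]],
  [-1, [0, 0, 0], [0, 0, 0]],
  [-1, [0, 0, -15], [0, 0, 0]],
  [-1, [0, 0, -25], [0, 0, 0]],
  [-1, [0, 0, -28], [0, 0, 0]],
  [-1, [27, -8, 0], [0, 0, 0]],
  [-1, [27, -8, 0], [0, 0, 0]],
  [-1, [27, -8, 0], [0, 0, 0]],
  [-1, [27, -8, 0], [0, 0, 0]],
  [-1, [27, -8, 0], [0, 0, 0]],
])

```text
clock: 25.45
eef_pos: [0.4902, -0.2202, 0.1217]
tool_rot: [[-1.0, 0.0, 0.001], [0.0, 1.0, -0.001], [-0.001, -0.001, -1.0]]
force: [0.4, -1.4, 0.1]
opening: 0.0854
grip_force: 0.0
```

Request:
carry_out([
  [-1, [27, -7, 0], [0, 0, 0]],
  [-1, [29, -6.5, 0], [0, 0, 0]],
  [-1, [0, 0, 0], [0, 0, 0]],
  [-1, [0, 0, 0], [0, 0, 0]],
])

```text
clock: 25.95
eef_pos: [0.4356, -0.2337, 0.1214]
tool_rot: [[-1.0, 0.001, 0.001], [0.001, 1.0, -0.001], [-0.001, -0.001, -1.0]]
force: [0.2, -0.8, -0.1]
opening: 0.0856
grip_force: 0.0
```

```bash
python3 - <<'E'
from h import *
s=state();p,d=read_camera("wrist");t,_=read_camera("scene")
cv2.imwrite("pics/w9.png",np.hstack([cv2.resize(p,(400,300)),cv2.resize(t[260:335,220:320],(400,300),interpolation=cv2.INTER_CUBIC)])[:,:,::-1])
print({k:np.round(v,4).tolist() for k,v in s.items() if k in("eef_pos","opening","force","tool_rot")})
E
```

```text
{'eef_pos': [0.4356, -0.2337, 0.1214], 'tool_rot': [[-1.0, 0.0006, 0.0013], [0.0006, 1.0, -0.0008], [-0.0013, -0.0008, -1.0]], 'force': [0.1501, -0.7616, -0.1435], 'opening': 0.0856}
```

View pics/w9.png

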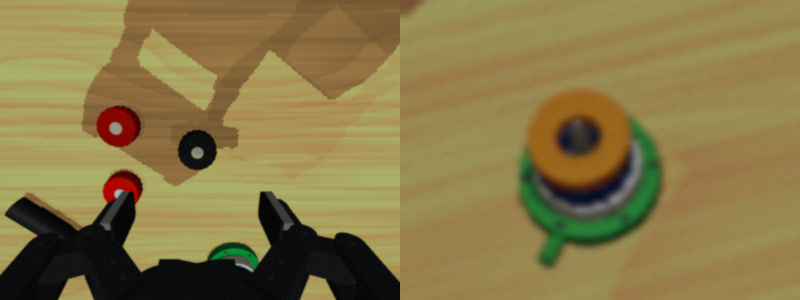

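The stack shows the orange spacer flat on top with the pin tip in its hole (right half, (578,135)). The black cap is at (198,150) and the red decoys at (118,127) and (123,188) are clear of the fingers. I'll narrow the opening a little for the descent.

Request:
carry_out([
  [-0.6, [0, 0, 20], [0, 0, 0]],
  [-0.6, [0, 0, 25], [0, 0, 0]],
  [-0.6, [0, 0, 30], [0, 0, 0]],
  [-0.6, [0, 0, 28], [0, 0, 0]],
  [-0.6, [0, 0, 15], [0, 0, 0]],
  [0, [0, 0, 0], [0, 0, 0]],
  [0.3, [0, 0, 0], [0, 0, 0]],
  [0.6, [0, 0, 0], [0, 0, 0]],
  [1, [0, 0, 0], [0, 0, 0]],
  [1, [0, 0, 0], [0, 0, 0]],
  [1, [0, 0, 0], [0, 0, 0]],
  [1, [0, 0, 0], [0, 0, 0]],
])

```text
clock: 27.55
eef_pos: [0.4349, -0.2334, 0.0029]
tool_rot: [[-1.0, 0.0, 0.0], [0.0, 1.0, -0.0], [-0.0, -0.0, -1.0]]
force: [-0.1, 0.2, 6.2]
opening: 0.045
grip_force: 31.2
```

Request:
carry_out([
  [1, [0, 0, -10], [0, 0, 0]],
  [1, [0, 0, -30], [0, 0, 0]],
  [1, [0, 0, -30], [0, 0, 0]],
  [1, [0, 0, -25], [0, 0, 0]],
  [1, [-10, 4, -15], [0, 0, 0]],
  [1, [-26, 7, 0], [0, 0, 0]],
  [1, [-26, 7, 0], [0, 0, 0]],
  [1, [-26, 7, 0], [0, 0, 0]],
  [1, [-26, 7, 0], [0, 0, 0]],
  [1, [-26, 7, 0], [0, 0, 0]],
  [1, [-26, 7, 0], [0, 0, 0]],
  [1, [-23, 7.5, 0], [0, 0, 0]],
])

```text
clock: 29.05
eef_pos: [0.6244, -0.1795, 0.1132]
tool_rot: [[-1.0, 0.0, -0.0], [0.0, 1.0, 0.0], [0.0, 0.0, -1.0]]
force: [-1.0, -0.2, -0.9]
opening: 0.045
grip_force: 31.0
```

Request:
carry_out([
  [1, [0, 0, 0], [0, 0, 0]],
  [1, [0, 0, 0], [0, 0, 0]],
])

```text
clock: 29.3
eef_pos: [0.623, -0.1799, 0.1128]
tool_rot: [[-1.0, 0.0, -0.001], [0.0, 1.0, 0.0], [0.001, 0.0, -1.0]]
force: [-0.3, 0.9, -0.5]
opening: 0.045
grip_force: 31.0
```

```bash
python3 chk.py w10
```

```text
{'eef_pos': [0.623, -0.1799, 0.1128], 'force': [-0.2788, 0.9393, -0.543], 'grip_force': 30.9875, 'opening': 0.045}
disc [ 0.6238 -0.2035] [ 0.638  -0.1799]
```

View pics/w10.png

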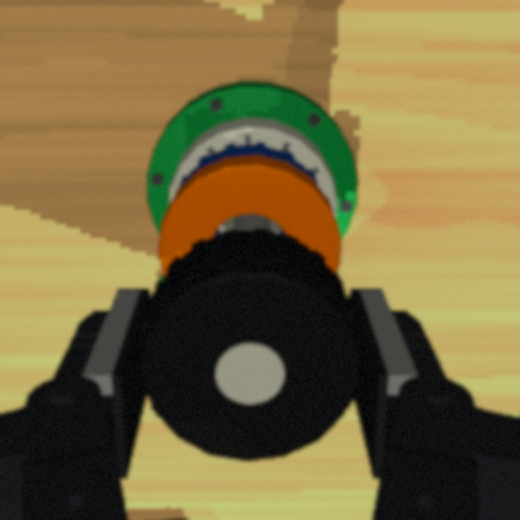

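The cap's dot (250,373) lines up with the spacer and pin (250 across). Fore-aft check.

```bash
python3 - <<'E'
from h import *
s=state();print(ray("wrist",190+250/2,150+373/2,.1339,s),ray("wrist",315,150+459/2,.1339,s)-[.023,0,0])
E
```

```text
[ 0.6233 -0.1791  0.1339] [ 0.6214 -0.1791  0.1339]
```

Request:
carry_out([
  [1, [-1.5, 0, 8], [0, 0, 0]],
  [1, [0, 0, 10], [0, 0, 0]],
  [1, [0, 0, 10], [0, 0, 0]],
  [1, [0, 0, 8], [0, 0, 0]],
  [1, [0, 0, 4], [0, 0, 0]],
  [1, [0, 0, 1], [0, 0, 0]],
  [1, [0, 0, 0], [0, 0, 0]],
  [1, [0, 0, 0], [0, 0, 0]],
])

```text
clock: 30.35
eef_pos: [0.6255, -0.18, 0.072]
tool_rot: [[-1.0, 0.0, 0.0], [0.0, 1.0, -0.0], [-0.0, -0.0, -1.0]]
force: [0.2, 0.7, -0.6]
opening: 0.0449
grip_force: 31.0
```

Request:
carry_out([
  [1, [0, 0, 1], [0, 0, 0]],
  [1, [0, 0, 0.5], [0, 0, 0]],
  [1, [0, 0, 0], [0, 0, 0]],
])

```text
clock: 30.72
eef_pos: [0.6253, -0.1799, 0.0701]
tool_rot: [[-1.0, 0.0, -0.0], [0.0, 1.0, 0.0], [0.0, 0.0, -1.0]]
force: [0.1, -0.9, -0.4]
opening: 0.0454
grip_force: 31.0
```

Request:
carry_out([
  [1, [0, 0, 0.5], [0, 0, 0]],
  [1, [0, 0, 0.5], [0, 0, 0]],
  [1, [0, 0, 0.3], [0, 0, 0]],
  [1, [0, 0, 0], [0, 0, 0]],
])

```text
clock: 31.22
eef_pos: [0.6253, -0.1799, 0.0689]
tool_rot: [[-1.0, 0.0, 0.0], [0.0, 1.0, -0.0], [-0.0, -0.0, -1.0]]
force: [-1.0, -0.7, 0.5]
opening: 0.045
grip_force: 31.1
```

Request:
carry_out([
  [1, [0, 0, 0.4], [0, 0, 0]],
  [1, [0, 0, 0], [0, 0, 0]],
])

```text
clock: 31.48
eef_pos: [0.6254, -0.1799, 0.0689]
tool_rot: [[-1.0, 0.0, 0.0], [0.0, 1.0, -0.0], [-0.0, -0.0, -1.0]]
force: [-2.1, 0.6, 6.4]
opening: 0.0449
grip_force: 31.6
```

Seated. Releasing and backing off.

Request:
carry_out([
  [0.2, [0, 0, 0], [0, 0, 0]],
  [-0.6, [0, 0, 0], [0, 0, 0]],
  [-1, [0, 0, 0], [0, 0, 0]],
  [-1, [0, 0, 0], [0, 0, 0]],
  [-1, [0, 0, -15], [0, 0, 0]],
  [-1, [0, 0, -25], [0, 0, 0]],
  [-1, [0, 0, -25], [0, 0, 0]],
  [-1, [25, 0, 0], [0, 0, 0]],
  [-1, [30, 0, 0], [0, 0, 0]],
  [-1, [30, 0, 0], [0, 0, 0]],
  [-1, [0, 0, 0], [0, 0, 0]],
  [-1, [0, 0, 0], [0, 0, 0]],
])

```text
clock: 32.98
eef_pos: [0.5413, -0.1801, 0.1343]
tool_rot: [[-1.0, 0.0, 0.002], [0.0, 1.0, -0.001], [-0.002, -0.001, -1.0]]
force: [0.1, 0.1, -1.1]
opening: 0.0852
grip_force: 0.0
```

```bash
python3 - <<'E'
from h import *
s=state();p,d=read_camera("wrist");t,_=read_camera("scene")
cv2.imwrite("pics/w11.png",np.hstack([cv2.resize(p,(400,300)),cv2.resize(t[245:335,210:330],(400,300),interpolation=cv2.INTER_CUBIC)])[:,:,::-1])
print({k:np.round(v,4).tolist() for k,v in s.items() if k in("eef_pos","clock","force")})
E
```

```text
{'clock': 32.975, 'eef_pos': [0.5413, -0.1801, 0.1343], 'force': [0.1093, 0.085, -1.0602]}
```

View pics/w11.png

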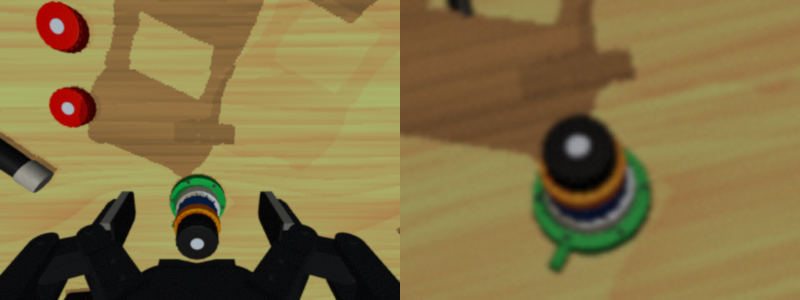

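Both views show the full stack upright and flat: green base, white, blue, orange, then the black cap at (578,148) in the right half. Nothing is touching it.

```bash
python3 -c "
from station import *
print(close_job())"
```

```text
the job is handed in; nothing more can be done
None
```

The filter is built on the green base: support ring, fresh cell, spacer and cap, each lowered on and seated flat in that order. I handed it in at about 33 s; the arm was clear of the stack, and I did not touch the bystanders or the grey base.

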